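# Set a worn cartridge stage to its reading station against the backlash, and pin it

### The arm

A 6-joint arm with a two-finger parallel gripper is mounted at the origin on a cart in front of the work surface, level with it; the furniture and walls round the work are solid. World frame = base frame: x ahead of the robot, y to its left, z up, the work surface at z = 0. Lengths are in mm, angles in degrees, forces in N, time in s.
With the tool pointing down it reaches from about 350 to 850 mm from the base axis. Payload 8.1 kg.
Tool frame: the origin (TCP) lies at the very end of the fingers, on their centre line; the grasp point (between the pads) lies 19 mm behind it (r.grip_depth is the distance from the TCP to the grasp point, in mm); z points along the fingers, y is the direction in which the jaws open and shut (so a half turn about z gives the same grasp; the last joint's range is limited). The gripper opens to 85 mm and grips with 20 to 120 N. Pads are 22 mm wide; open, the fingers measure 114 mm over their backs; the gripper's body (76 mm by 85 mm) begins 54 mm behind the grasp point. The pads swing forward as they close: fully open they stand 13 mm farther back than shut.
Start: joints at [-80.925, 7.471, 85.268, -0, 87.261, -4.893], TCP at [144.855, -582.256, 231.292] pointing down, gripper open.
Joint ranges: [-169.43, 169.43], [-51.17, 129.36], [1.28, 143.12], [-76.62, 256.62], [0, 156.53], [-152.29, 152.29]. Speed limits (degrees/s): [136.94, 136.94, 159.86, 180, 180, 180].

### API

Orientations are given as [roll, pitch, yaw] about the fixed x, y, z axes, in that order (R = Rz(yaw) Ry(pitch) Rx(roll)).
In Python, from bench import status, viewer, hand_in, r gives the robot as it stands.
- The arm moves only by the shell command python3 -m crank 'ROWS' [OPENING] [FORCE]. ROWS is a JSON object of lists of equal length, an entry for each row: "slide": the shift along the tool's x, y, z in m, a list of three; "twist": the turn about the tool's z in rad. A call has 1 to 8 rows; each row shifts and turns the commanded pose from where the row before left it, along the tool's axes as they then stand; what a row does not reach is not made up. A row lasts 1/10 s, in which the tool goes at most 50 mm and 8.59 degrees, less where a joint would pass 70% of its speed; a pose out of reach is approached as far as the arm can. A call with a gripper value outside its range is refused whole. OPENING is the closure, from 0 (fully open) to 1 (shut), set as the call begins (- or left out, the last holds). The fingers move at their own pace and stop on an object; FORCE is the grip in N (left out, the last holds). Time passes only in rows, so rows that do not move let the fingers close. It gives the time, the measured TCP pose, the force and the opening at its end, in the units of the state.
- status.sense(): the state, without advancing time (a new reading comes with each control period).
- viewer.snapshot(name): name is "scene" or "top" or "wrist"; returns a dict with "img" (384x512x3 uint8, red, green, blue), "fx", "fy", "cx", "cy" (pixels), "R" (3x3) and "t" (3): a world point X has camera coordinates R X + t; the wrist camera has in their place "hand_eye" (4x4, takes a point from camera to tool coordinates, whose origin is the TCP and whose axes are the flange's). Camera axes: x right, y down, z forward; pixel columns grow to the right and rows downward; lengths in mm; the calibration is good to about 2 mm. A picture is of the moment at which its call begins: read the wrist's pose just before it. There is no depth.
- hand_in(): hands the job in, once; it reports no verdict.
The state is a dict: "time": time; "joint_pos": joint angles; "qd": joint speeds; "joint_efforts": joint torques, N m; "tool_pos": TCP position; "tcp_rot": TCP orientation; "ft_force": force on the tool from outside, world axes, zero at the start; "wrist_torque": the same for the moment, N m; "finger_gap": finger opening in mm.
Only numpy, scipy, OpenCV 4.12 (cv2) and the standard library are available. Lean on these libraries where they do the work, as an engineer would, in place of code of your own. Each camera call takes 0.05 s, during which the arm holds its last target.

### The job

Set the cartridge stage to its reading station and pin it there. Its rack is worn, so the dial is only true when the last movement is clockwise: wind the handwheel counter-clockwise past the zero mark until you feel the carriage touch its sprung left-hand stop, without leaning on the stop, then wind clockwise and finish with the dial's long zero line on the fixed index. Then take the locating pin from its parking block and seat it fully home through the carriage's hole, pressing only gently, and leave the things standing around where they are.

Things in the scene. Friction and masses are not known exactly. Their poses are not given: they have to be found in the camera images.
- stage: cartridge stage fixed on the worktop: grey base 210 x 330 x 14 mm, aluminium carriage on two rods under a reading head (107 mm high, 60 mm behind the pin's line), handwheel front right, pin blocks front left. Origin at worktop height, 120 mm behind the middle of the front edge; x to the rear, y left, z up: all offsets use these axes. Points on it stand at heights above the worktop
- wheel_axis (a point): centre of the handwheel's top, 71 mm high, at (-58, -100) mm from stage; axis vertical. Aluminium disc, 96 mm diameter, 40 divisions. Clockwise from above moves the carriage right (-y), counter-clockwise left, 8 mm per rad; but after each reversal the wheel first turns 0.35 to 1.1 rad of slack (differs from run to run). It stays where it is left
- zero_line (a point): outer end of the long zero line on the wheel's top, 45 mm from the axis; turns with the wheel. On the mark it lies straight in front (-x) of wheel_axis. It starts 0.5 to 2.8 rad clockwise past the mark. On the mark after turning clockwise, the carriage's hole is exactly over bush; arrived at counter-clockwise, the hole is still 3 to 9 mm to the right and the pin cannot enter
- index (a point): fixed index line on a small post at the wheel's rim, no higher than the wheel, 54 mm in front (-x) of wheel_axis and 71 mm high. On the mark the end of the zero line is 9 mm behind it (+x)
- crank_mid (a point): middle (95 mm high) of the black crank grip standing on the wheel: 16 mm diameter, 71 to 114 mm high, 36 mm from the wheel's axis, revolving freely on its own stud. On the mark it is straight to the right (-y) of wheel_axis. Pushing it round takes about 1 N in the slack, 5 N while the carriage moves (3 to 4 N is left when one pauses)
- buffer: sprung left-hand stop of the carriage: rubber-faced plunger, 17 mm across, origin at its face, (15, 60, 36) mm from stage. The carriage meets it 0.1 rad after the slack is out, i.e. 0.45 to 1.2 rad counter-clockwise past the mark. From there the push at the crank grip rises about 2 N for each 2 mm of grip travel; 10 N there is 35 N on the buffer, the most it may take
- bush (a point): centre of the mouth of the bush, the pin's hole in the base, 29 mm high, (3, 145) mm from wheel_axis, 11.6 mm wide, 15 mm deep, chamfered. The pin gets to it through the equal hole of the carriage's front ear (34 x 34 x 12 mm, top 13 mm above bush), which is straight above it when the stage is on station
- index_pin: steel locating pin, upright, 90 g: shank 10 mm diameter and 25 mm long with bevelled tip, above it a knurled knob 22 mm diameter and 36 mm high; origin at the tip, z along the pin. Starts parked, shoulder on a 34 x 34 mm block 42 mm high, tip 17 mm above the worktop, at (-55, 135) mm from stage. Fully home, its shoulder rests on the ear and its tip is 12 mm below bush
- vials: white rack of small vials, 76 x 98 x 54 mm, loose, right of the stage; leave alone
- cartridge_spare: loose test cartridge, 44 x 62 x 10 mm, left of the stage; leave alone
- dish: loose petri dish, 90 mm diameter, 14 mm high, left of the stage; leave alone

How it is judged:
By the outcome, as a careful person would: the job done as asked, in the order asked, and still so for the second after the job is handed in, with the robot touching nothing.
It also fails if it takes over 58 s, if anything falls off the work surface, if the arm or the gripper's body presses on something with over 40 N, if the wrist force passes 120 N, or if a joint passes its speed limit or range.

## Working session

There is one attempt and no reset: what is moved stays moved. The work goes in short steps, Python scripts to look and compute and a shell command to move; the robot and the scene stay as the last step left them, time stands still between calls to the robot, and variables do not carry over. Pictures are saved under pics/ and viewed, and the job is handed in when it is done.

```bash
ls -la; mkdir -p pics; cat > h.py <<'E'
import numpy as np, cv2
from bench import status, viewer, r
def snap(n,f):
    s=status.sense(); d=viewer.snapshot(n); cv2.imwrite('pics/'+f+'.png',cv2.cvtColor(d['img'],cv2.COLOR_RGB2BGR))
    np.savez('pics/'+f+'.npz',tp=np.array(s['tool_pos']),tr=np.array(s['tcp_rot']),**{k:np.array(v) for k,v in d.items()})
    return d
E
python3 - <<'E'
from h import *
s=status.sense(); print(s)
for n in ['scene','top','wrist']:
    d=snap(n,n+'0'); print(n,{k:np.round(v,4).tolist() if k!='img' else 0 for k,v in d.items()})
print(r)
E
```

```text
total 12
drwxr-xr-x  3 agent agent 4096 Dec  6 21:40 .
drwxr-xr-x 23 root  root  4096 Dec  6 21:40 ..
drwxr-xr-x  2 agent agent 4096 Dec  6 21:40 pics
{'time': 0.0, 'joint_pos': array([-8.09250580e+01,  7.51484910e+00,  8.53301497e+01,  1.29322647e-03,
        8.72621023e+01, -4.89087279e+00]), 'qd': array([-0.03119922, -0.0686183 , -0.02164781, -0.02152891,  0.04756056,
       -0.00093883]), 'joint_efforts': array([-1.89222468e-03, -5.69397640e+01, -5.00560856e+01, -6.59798970e-04,
        1.45483497e-02,  3.34368258e-05]), 'tool_pos': array([ 144.76931947, -581.69786013,  230.23879901]), 'tcp_rot': array([-1.79893399e+02, -1.04181710e-02,  1.39657421e+01]), 'ft_force': array([ 0.36350597,  0.12960062, -0.1156964 ]), 'wrist_torque': array([-0.02317098,  0.03196253, -0.00062006]), 'finger_gap': 85.84458402083337}
scene {'img': 0, 'fx': 368.4, 'fy': 368.4, 'cx': 253.4531, 'cy': 199.1821, 'R': [[-0.7668, -0.6418, -0.011], [-0.3429, 0.424, -0.8382], [0.5426, -0.639, -0.5452]], 't': [445.18, 280.5647, 600.8432]}
top {'img': 0, 'fx': 383.0792, 'fy': 383.0792, 'cx': 258.0935, 'cy': 192.8796, 'R': [[0.0239, -0.9997, -0.0005], [-0.9744, -0.0232, -0.2236], [0.2235, 0.0058, -0.9747]], 't': [23.1569, 613.1728, 904.6075]}
wrist {'img': 0, 'fx': 333.2011, 'fy': 333.2011, 'cx': 252.6388, 'cy': 191.4804, 'hand_eye': [[0.0003, -0.9618, -0.2738, 70.229], [1.0, 0.0002, 0.0005, 1.0671], [-0.0004, -0.2738, 0.9618, -141.7332], [0.0, 0.0, 0.0, 1.0]]}
<Robot object at 0x7f2812f67e00>
```

View pics/scene0.png

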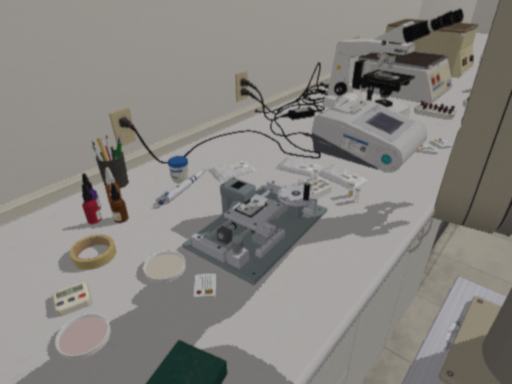

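View pics/top0.png

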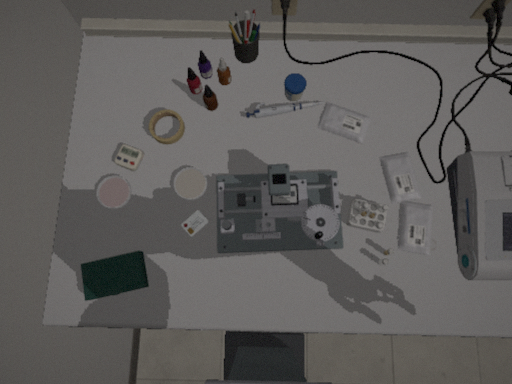

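```bash
python3 -c "
import cv2
a=cv2.imread('pics/top0.png');cv2.imwrite('pics/top0c.png',cv2.resize(a[90:290,180:400],None,fx=3,fy=3,interpolation=2)[:600,:660])"
```

```text
(no output)
```

View pics/top0c.png

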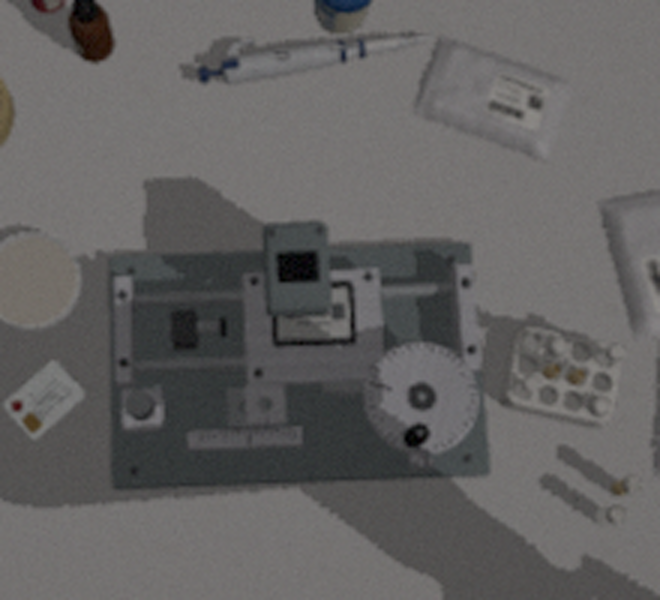

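```bash
cat >> h.py <<'E'
from scipy.spatial.transform import Rotation as Rot
def load(f): return dict(np.load('pics/'+f+'.npz'))
def campose(d):
    "returns Rcw, c : world = Rcw*cam + c"
    if 'hand_eye' in d:
        H=d['hand_eye']; R=Rot.from_euler('xyz',d['tr'],degrees=True).as_matrix()
        return R@H[:3,:3], R@H[:3,3]+d['tp']
    return d['R'].T, -d['R'].T@d['t']
def ray(d,p,z):
    Rw,c=campose(d); v=Rw@np.array([(p[0]-d['cx'])/d['fx'],(p[1]-d['cy'])/d['fy'],1])
    return c+v*(z-c[2])/v[2]
def proj(d,X):
    Rw,c=campose(d); q=Rw.T@(np.array(X)-c); return np.array([q[0]/q[2]*d['fx']+d['cx'],q[1]/q[2]*d['fy']+d['cy']])
E
python3 - <<'E'
from h import *
d=load('top0')
P=lambda u,v:(u/3+180-1/3,v/3+90-1/3)
for n,u,v,z in [('FL',115,488,14),('FR',488,473,14),('RL',110,255,14),('RR',470,242,14),('axis',422,396,71),('crank',417,433,114),('zero',376,385,71),('pin',143,403,78),('ear',262,403,42)]:
    print(n,ray(d,P(u,v),z).round(1))
a=ray(d,P(422,396),71);
E
```

```text
FL [464.2 138.5  14. ]
FR [ 484.8 -184.8   14. ]
RL [673.3 152.9  14. ]
RR [ 693.3 -173.7   14. ]
axis [ 542.1 -119.2   71. ]
crank [ 505.9 -108.1  114. ]
zero [550.4 -81.   71. ]
pin [529.7 111.9  78. ]
ear [537.3  13.1  42. ]
```

```bash
python3 -m crank '{"slide":[[0.035,-0.025,0],[0.035,-0.025,0],[0.035,-0.025,0],[0.035,-0.025,0],[0.035,-0.025,0],[0.035,-0.025,0],[0.035,-0.025,0],[0.035,-0.025,0]],"twist":[0,0,0,0,0,0,0.09,0.09]}' 0; python3 -m crank '{"slide":[[0.035,-0.025,0],[0.035,-0.025,0],[0.035,-0.025,0],[0.03,-0.025,0],[0.02,-0.02,0.01],[0,0,0.01],[0,0,0],[0,0,0]],"twist":[0,0,0,0,0,0,0,0]}'
```

```text
time: 0.95
tool_pos: [371.8, -321.6, 231.2]
tcp_rot: [-180.0, 0.0, 3.4]
ft_force: [0.9, -0.2, 0.5]
finger_gap: 85.4
time: 1.75
tool_pos: [517.3, -194.1, 210.8]
tcp_rot: [-180.0, 0.1, 3.6]
ft_force: [0.2, -0.2, 0.6]
finger_gap: 85.3
```

```bash
python3 -m crank '{"slide":[[0,-0.045,0],[0,-0.045,0],[0,-0.04,0],[0,-0.02,0],[0,0,0],[0,0,0]],"twist":[0,0,0,0,0,0]}'; python3 - <<'E'
from h import *
snap('wrist','w1'); d=load('w1')
cv2.imwrite('pics/w1b.png',cv2.resize(cv2.imread('pics/w1.png'),(800,600),interpolation=2))
E
```

```text
time: 2.35
tool_pos: [508.6, -44.9, 212.0]
tcp_rot: [180.0, -0.1, 3.6]
ft_force: [-1.9, 0.1, 0.4]
finger_gap: 85.1
```

View pics/w1b.png

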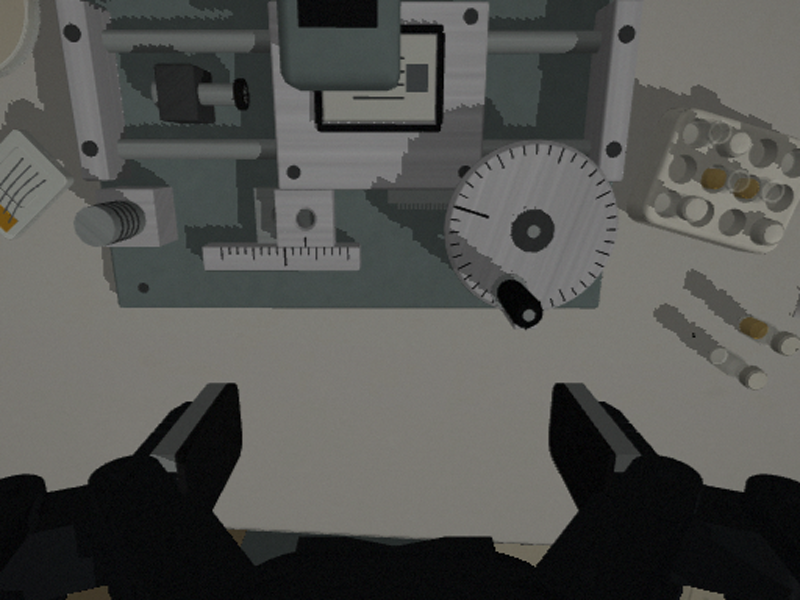

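```bash
python3 - <<'E'
from h import *
d=load('w1'); P=lambda u,v:((u+.5)*.64-.5,(v+.5)*.64-.5)
out={}
for n,u,v,z in [('FL',119,307,14),('FR',601,307,14),('axis',532.5,231,71),('crank',529,314,114),('zero',453,206,71),('zero_in',488,216,71),('pin',95,225,78),('earhole',305.5,218.5,42)]:
    out[n]=ray(d,P(u,v),z); print(n,out[n].round(1))
f=out['FL']-out['FR']; f/=np.linalg.norm(f); print('yaw',np.degrees(np.arctan2(-f[0],f[1])))
# wheel rim fit: bright disc
img=cv2.resize(cv2.imread('pics/w1.png'),(800,600),interpolation=2)
# rim clicks -> circle fit on plane z=71
pts=[(532,141),(618,226),(446,236),(595,172),(468,171),(597,285),(458,275)]
Q=np.array([ray(d,P(*p),71)[:2] for p in pts]); A=np.c_[2*Q,np.ones(len(Q))]; s=np.linalg.lstsq(A,(Q**2).sum(1),rcond=None)[0]; print('circ',s[:2].round(1),np.sqrt(s[2]+s[0]**2+s[1]**2))
v=out['zero'][:2]-out['axis'][:2]; print('zang',np.degrees(np.arctan2(v[1],v[0])),np.linalg.norm(v))
v=out['crank'][:2]-out['axis'][:2]; print('cang',np.degrees(np.arctan2(v[1],v[0])),np.linalg.norm(v))
y=np.radians(3.7);R=np.array([[np.cos(y),-np.sin(y)],[np.sin(y),np.cos(y)]])
a=out['axis'][:2]
print('pin pred',a+R@[3,235],'bush',a+R@[3,145])
E
```

```text
FL [465.5 139.4  14. ]
FR [ 486.3 -188.2   14. ]
axis [ 542.2 -118.9   71. ]
crank [ 507.8 -110.9  114. ]
zero [552.9 -74.4  71. ]
zero_in [548.8 -93.8  71. ]
pin [531.6 114.4  78. ]
earhole [537.3   9.2  42. ]
yaw 3.633449084638213
circ [ 541.3 -118.5] 47.06240618914037
zang 76.52546853169348 45.73227304975445
cang 166.8361581294205 35.36410186083926
pin pred [530.07570188 115.78718211] bush [535.88360962  25.97477647]
```

```bash
python3 -m crank '{"slide":[[-0.002,0.022,0.02],[-0.002,0.022,0.04],[-0.002,0.022,0.03],[0,0,0.02],[0,0,0],[0,0,0]],"twist":[0,0,0,0,0,0]}'; python3 - <<'E'
from h import *
snap('wrist','w2'); s=status.sense(); print(s['tool_pos'],s['tcp_rot'])
cv2.imwrite('pics/w2b.png',cv2.resize(cv2.imread('pics/w2.png'),(800,600),interpolation=2))
E
```

```text
time: 3.0
tool_pos: [506.7, -111.2, 101.7]
tcp_rot: [-180.0, 0.0, 3.6]
ft_force: [0.6, -0.0, 1.4]
finger_gap: 85.4
[ 507.51560727 -111.03479406  102.67208813] [ 1.79966427e+02 -8.30877198e-02  3.59641631e+00]
```

View pics/w2b.png

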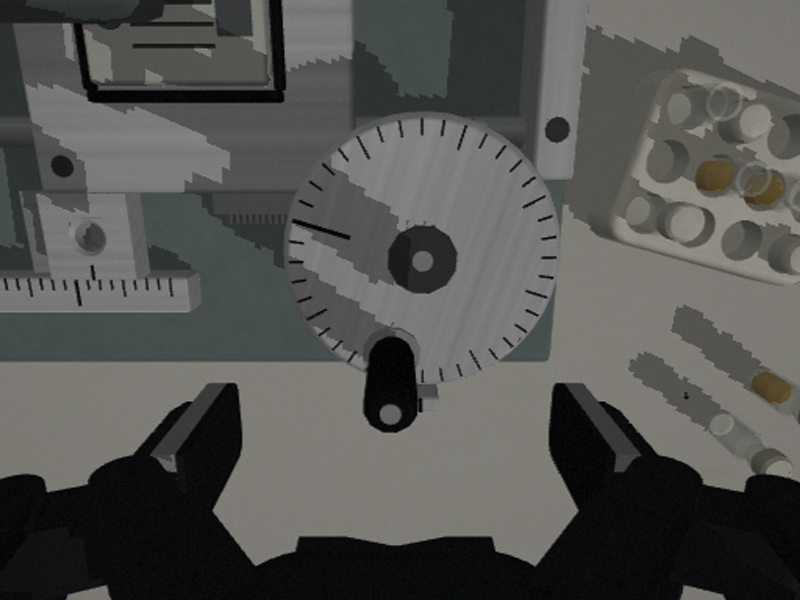

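```bash
python3 - <<'E'
from h import *
d=load('w2'); P=lambda u,v:((u+.5)*.64-.5,(v+.5)*.64-.5)
for n,u,v,z in [('axis',423,260,71),('crank',390.5,414,114),('zero',293,221,71),('idx',426,398,71)]: print(n,ray(d,P(u,v),z).round(1))
pts=[(422,112),(560,253),(285,245),(518,155),(324,163),(521,345),(297,300)]
Q=np.array([ray(d,P(*p),71)[:2] for p in pts]); A=np.c_[2*Q,np.ones(len(Q))]; s=np.linalg.lstsq(A,(Q**2).sum(1),rcond=None)[0]; print('circ',s[:2].round(1),np.sqrt(s[2]+s[0]**2+s[1]**2))
E
```

```text
axis [ 542.4 -119.4   71. ]
crank [ 507.4 -110.9  114. ]
zero [552.8 -75.6  71. ]
idx [ 491.5 -124.4   71. ]
circ [ 542.4 -119.6] 45.9948011147494
```

```bash
python3 -m crank '{"slide":[[0,0,0.012],[0,0,0.012],[0,0,0],[0,0,0]],"twist":[0,0,0,0]}' 0.5; python3 -m crank '{"slide":[[0,0,0],[0,0,0],[0,0,0],[0,0,0],[0,0,0]],"twist":[0,0,0,0,0]}' 1 35;python3 -c "
from h import *
s=status.sense(); print(s['tool_pos'],s['ft_force'],s['finger_gap'],s['time'])"
```

```text
time: 3.45
tool_pos: [506.3, -109.7, 76.7]
tcp_rot: [-180.0, 0.1, 3.7]
ft_force: [-0.2, -0.1, 1.3]
finger_gap: 42.5
time: 3.95
tool_pos: [507.0, -110.2, 77.8]
tcp_rot: [180.0, -0.0, 3.7]
ft_force: [-1.0, 1.5, 3.5]
finger_gap: 15.1
[ 507.0338528  -110.23448421   77.75460293] [-1.0016668   1.52786617  3.51421356] 15.068970039053326 3.95
```

```bash
cat > arc.py <<'E'
import numpy as np,sys
a,b,s=map(float,sys.argv[1:4]); ph=np.radians(np.arange(a,b+np.sign(s)*.01,s)); p=36e-3*np.c_[np.cos(ph),-np.sin(ph)]
acc=np.zeros(2)
for i in range(1,len(p)):
    q=np.round(p[i]-p[0]-acc,4); acc+=q; print(round(np.degrees(ph[i]),1),'[%g,%g,0]'%tuple(q))
E
cat > st.py <<'E'
from h import *
A=np.array([542.2,-119.2])
s=status.sense(); v=s['tool_pos'][:2]-A; ph=np.degrees(np.arctan2(v[1],v[0]))%360-3.6
t=np.radians(ph+3.6); f=s['ft_force']
# force from outside; ccw push by us => tangential negative
print('t',round(s['time'],2),'phi',round(ph,1),'r',round(np.linalg.norm(v),1),'z',round(s['tool_pos'][2],1),'Ftan',round(-f[0]*np.sin(t)+f[1]*np.cos(t),1),'Frad',round(f[0]*np.cos(t)+f[1]*np.sin(t),1),'Fz',round(f[2],1),'gap',round(s['finger_gap'],1))
E
python3 st.py; python3 arc.py 163.3 273.3 5; echo; python3 arc.py 270 342 3
```

```text
t 3.95 phi 162.1 r 36.3 z 77.8 Ftan -1.2 Frad 1.3 Fz 3.5 gap 15.1
168.3 [-0.0008,0.003,0]
173.3 [-0.0005,0.0031,0]
178.3 [-0.0002,0.0032,0]
183.3 [0,0.0031,0]
188.3 [0.0004,0.0031,0]
193.3 [0.0005,0.0031,0]
198.3 [0.0009,0.003,0]
203.3 [0.0011,0.003,0]
208.3 [0.0014,0.0028,0]
213.3 [0.0016,0.0027,0]
218.3 [0.0018,0.0026,0]
223.3 [0.0021,0.0023,0]
228.3 [0.0022,0.0022,0]
233.3 [0.0025,0.002,0]
238.3 [0.0026,0.0018,0]
243.3 [0.0027,0.0015,0]
248.3 [0.0029,0.0013,0]
253.3 [0.0029,0.001,0]
258.3 [0.0031,0.0008,0]
263.3 [0.0031,0.0005,0]
268.3 [0.0031,0.0002,0]
273.3 [0.0032,-0,0]

273.0 [0.0019,-0,0]
276.0 [0.0019,-0.0002,0]
279.0 [0.0018,-0.0002,0]
282.0 [0.0019,-0.0004,0]
285.0 [0.0018,-0.0004,0]
288.0 [0.0018,-0.0006,0]
291.0 [0.0018,-0.0006,0]
294.0 [0.0017,-0.0007,0]
297.0 [0.0017,-0.0008,0]
300.0 [0.0017,-0.0009,0]
303.0 [0.0016,-0.001,0]
306.0 [0.0016,-0.0011,0]
309.0 [0.0015,-0.0011,0]
312.0 [0.0014,-0.0012,0]
315.0 [0.0014,-0.0013,0]
318.0 [0.0013,-0.0014,0]
321.0 [0.0012,-0.0014,0]
324.0 [0.0011,-0.0015,0]
327.0 [0.0011,-0.0016,0]
330.0 [0.001,-0.0016,0]
333.0 [0.0009,-0.0017,0]
336.0 [0.0008,-0.0017,0]
339.0 [0.0007,-0.0017,0]
342.0 [0.0006,-0.0018,0]
```

Go in 3-row calls (15°) to find where the slack ends.

```bash
python3 -m crank '{"slide":[[-0.0008,0.003,0],[-0.0005,0.0031,0],[-0.0002,0.0032,0]],"twist":[0,0,0]}' >/dev/null; python3 st.py; python3 -m crank '{"slide":[[0,0.0031,0],[0.0004,0.0031,0]],"twist":[0,0]}' >/dev/null; python3 st.py;  python3 -m crank '{"slide":[[0.0005,0.0031,0],[0.0009,0.003,0]],"twist":[0,0]}' >/dev/null; python3 st.py
```

```text
t 4.25 phi 177.4 r 36.1 z 77.7 Ftan -1.1 Frad 0.6 Fz 4.5 gap 15.3
t 4.45 phi 187.5 r 35.9 z 77.7 Ftan -2.3 Frad 1.5 Fz 5.3 gap 15.4
t 4.65 phi 197.5 r 35.8 z 77.7 Ftan -2.9 Frad 0.4 Fz 5.1 gap 14.7
```

```bash
python3 -m crank '{"slide":[[0.0011,0.003,0],[0.0014,0.0028,0]],"twist":[0,0]}' >/dev/null; python3 st.py;  python3 -m crank '{"slide":[[0.0016,0.0027,0],[0.0018,0.0026,0]],"twist":[0,0]}' >/dev/null; python3 st.py; python3 -m crank '{"slide":[[0.0021,0.0023,0],[0.0022,0.0022,0]],"twist":[0,0]}' >/dev/null; python3 st.py; python3 -m crank '{"slide":[[0.0025,0.002,0],[0.0026,0.0018,0]],"twist":[0,0]}' >/dev/null; python3 st.py
```

```text
t 4.85 phi 206.8 r 35.7 z 77.6 Ftan -2.8 Frad 0.6 Fz 6.7 gap 15.2
t 5.05 phi 216.9 r 35.6 z 77.5 Ftan -4.5 Frad 0.5 Fz 7.5 gap 15.0
t 5.25 phi 226.9 r 35.5 z 77.5 Ftan -3.3 Frad -0.5 Fz 7.6 gap 15.1
t 5.45 phi 237.2 r 35.5 z 77.5 Ftan -4.0 Frad -0.8 Fz 7.2 gap 15.1
```

```bash
python3 -m crank '{"slide":[[0.0027,0.0015,0],[0.0029,0.0013,0]],"twist":[0,0]}' >/dev/null; python3 st.py;  python3 -m crank '{"slide":[[0.0029,0.001,0],[0.0031,0.0008,0]],"twist":[0,0]}' >/dev/null; python3 st.py; python3 -m crank '{"slide":[[0.0031,0.0005,0],[0.0031,0.0002,0]],"twist":[0,0]}' >/dev/null; python3 st.py; python3 - <<'E'
from h import *
snap('wrist','w3')
cv2.imwrite('pics/w3b.png',cv2.resize(cv2.imread('pics/w3.png'),(800,600),interpolation=2))
E
```

```text
t 5.65 phi 247.3 r 35.4 z 77.6 Ftan -3.9 Frad -0.6 Fz 8.1 gap 15.2
t 5.85 phi 257.4 r 35.4 z 77.5 Ftan -4.2 Frad -1.0 Fz 7.8 gap 15.2
t 6.05 phi 267.5 r 35.4 z 77.5 Ftan -4.1 Frad -0.6 Fz 7.4 gap 15.3
```

View pics/w3b.png

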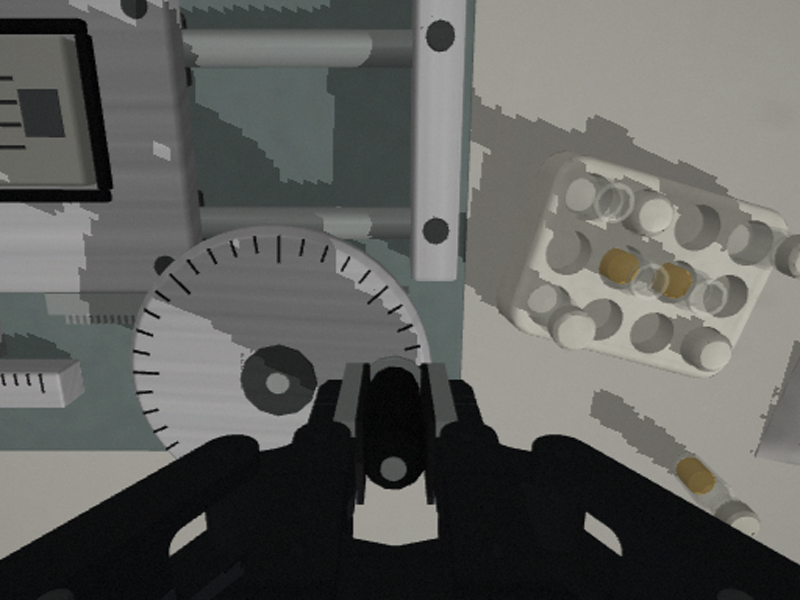

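```bash
python3 - <<'E'
from h import *
snap('top','t3')
a=cv2.imread('pics/t3.png');cv2.imwrite('pics/t3c.png',np.vstack([cv2.resize(cv2.imread('pics/%s.png'%f)[170:250,210:350],None,fx=3.7,fy=3.7,interpolation=2) for f in('top0','t3')]))
E
```

```text
(no output)
```

View pics/t3c.png

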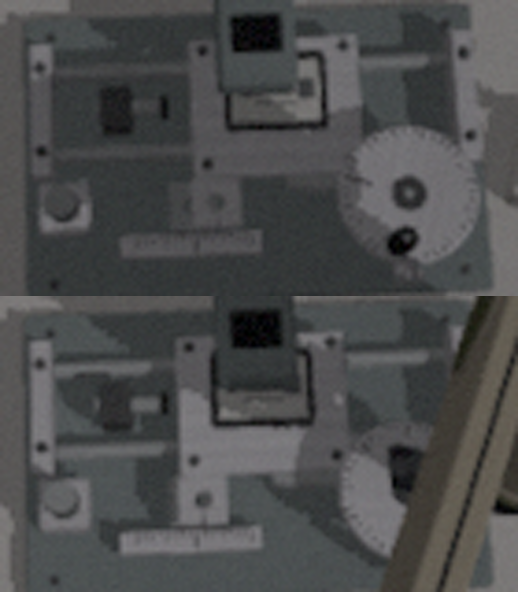

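```bash
python3 -m crank '{"slide":[[0.0019,0.0001,0],[0.0019,-0.0001,0],[0.0018,-0.0002,0]],"twist":[0,0,0]}' >/dev/null; python3 st.py;  python3 -m crank '{"slide":[[0.0019,-0.0002,0],[0.0019,-0.0004,0],[0.0018,-0.0004,0]],"twist":[0,0,0]}' >/dev/null; python3 st.py; python3 -m crank '{"slide":[[0.0018,-0.0006,0],[0.0018,-0.0006,0]],"twist":[0,0]}' >/dev/null; python3 st.py; python3 arc.py 290 340 2
```

```text
t 6.45 phi 276.4 r 35.4 z 77.5 Ftan -3.4 Frad -0.3 Fz 7.5 gap 15.5
t 6.75 phi 285.5 r 35.5 z 77.5 Ftan -3.7 Frad -1.5 Fz 6.9 gap 15.0
t 6.95 phi 291.6 r 35.6 z 77.5 Ftan -4.4 Frad -1.3 Fz 7.3 gap 15.3
292.0 [0.0012,-0.0005,0]
294.0 [0.0011,-0.0004,0]
296.0 [0.0012,-0.0006,0]
298.0 [0.0011,-0.0005,0]
300.0 [0.0011,-0.0007,0]
302.0 [0.0011,-0.0006,0]
304.0 [0.001,-0.0007,0]
306.0 [0.001,-0.0007,0]
308.0 [0.0011,-0.0008,0]
310.0 [0.0009,-0.0008,0]
312.0 [0.001,-0.0008,0]
314.0 [0.0009,-0.0008,0]
316.0 [0.0009,-0.0009,0]
318.0 [0.0008,-0.0009,0]
320.0 [0.0009,-0.001,0]
322.0 [0.0008,-0.001,0]
324.0 [0.0007,-0.001,0]
326.0 [0.0007,-0.001,0]
328.0 [0.0007,-0.0011,0]
330.0 [0.0007,-0.001,0]
332.0 [0.0006,-0.0011,0]
334.0 [0.0005,-0.0011,0]
336.0 [0.0006,-0.0012,0]
338.0 [0.0005,-0.0011,0]
340.0 [0.0004,-0.0012,0]
```

```bash
python3 -m crank '{"slide":[[0.0011,-0.0005,0],[0.0012,-0.0006,0]],"twist":[0,0]}' >/dev/null; python3 st.py;  python3 -m crank '{"slide":[[0.0011,-0.0005,0],[0.0011,-0.0007,0]],"twist":[0,0]}' >/dev/null; python3 st.py; python3 -m crank '{"slide":[[0.0011,-0.0006,0],[0.001,-0.0007,0]],"twist":[0,0]}' >/dev/null; python3 st.py; python3 -m crank '{"slide":[[0.001,-0.0007,0],[0.0011,-0.0008,0]],"twist":[0,0]}' >/dev/null; python3 st.py
```

```text
t 7.15 phi 295.6 r 35.6 z 77.5 Ftan -4.1 Frad -1.4 Fz 6.2 gap 15.0
t 7.35 phi 299.6 r 35.6 z 77.5 Ftan -4.7 Frad -0.3 Fz 6.8 gap 15.0
t 7.55 phi 303.5 r 35.6 z 77.5 Ftan -4.3 Frad -1.3 Fz 6.3 gap 15.3
t 7.75 phi 307.6 r 35.7 z 77.5 Ftan -4.1 Frad -1.4 Fz 5.3 gap 14.7
```

```bash
python3 -m crank '{"slide":[[0.0009,-0.0008,0],[0.001,-0.0008,0]],"twist":[0,0]}' >/dev/null; python3 st.py;  python3 -m crank '{"slide":[[0.0009,-0.0008,0]],"twist":[0]}' >/dev/null; python3 st.py; python3 -m crank '{"slide":[[0.0009,-0.0009,0]],"twist":[0]}' >/dev/null; python3 st.py
```

```text
t 7.95 phi 311.6 r 35.7 z 77.5 Ftan -4.1 Frad -1.3 Fz 6.4 gap 15.1
t 8.05 phi 313.5 r 35.8 z 77.5 Ftan -4.8 Frad -0.9 Fz 5.6 gap 15.1
t 8.15 phi 315.4 r 35.8 z 77.5 Ftan -4.2 Frad -1.8 Fz 6.0 gap 15.0
```

```bash
python3 -m crank '{"slide":[[0.0008,-0.0009,0]],"twist":[0]}' >/dev/null; python3 st.py;  python3 -m crank '{"slide":[[0.0009,-0.001,0]],"twist":[0]}' >/dev/null; python3 st.py
```

```text
t 8.25 phi 317.4 r 35.8 z 77.5 Ftan -4.3 Frad -1.6 Fz 5.9 gap 14.9
t 8.35 phi 319.5 r 35.9 z 77.5 Ftan -4.9 Frad -0.6 Fz 6.7 gap 15.2
```

```bash
python3 - <<'E'
from h import *
snap('top','t4')
cv2.imwrite('pics/t4c.png',np.vstack([cv2.resize(cv2.imread('pics/%s.png'%f)[170:250,210:350],None,fx=3.7,fy=3.7,interpolation=2) for f in('t3','t4')]))
E
```

```text
(no output)
```

View pics/t4c.png

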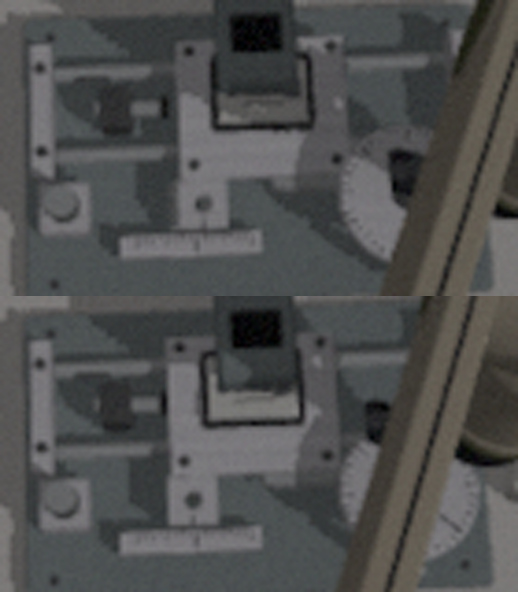

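```bash
python3 -m crank '{"slide":[[0.0008,-0.001,0]],"twist":[0]}' >/dev/null; python3 st.py;  python3 -m crank '{"slide":[[0.0007,-0.001,0]],"twist":[0]}' >/dev/null; python3 st.py; python3 -m crank '{"slide":[[0.0007,-0.001,0]],"twist":[0]}' >/dev/null; python3 st.py
```

```text
t 8.5 phi 321.2 r 35.9 z 77.5 Ftan -5.4 Frad -0.6 Fz 5.6 gap 15.0
t 8.6 phi 322.8 r 35.9 z 77.5 Ftan -6.4 Frad -0.5 Fz 4.7 gap 15.3
t 8.7 phi 324.3 r 35.9 z 77.5 Ftan -8.3 Frad -0.9 Fz 5.8 gap 15.2
```

```bash
python3 arc.py 325 280 -5
```

```text
320.0 [-0.0019,0.0025,0]
315.0 [-0.0021,0.0023,0]
310.0 [-0.0023,0.0021,0]
305.0 [-0.0025,0.0019,0]
300.0 [-0.0027,0.0017,0]
295.0 [-0.0028,0.0015,0]
290.0 [-0.0029,0.0012,0]
285.0 [-0.003,0.0009,0]
280.0 [-0.003,0.0007,0]
```

```bash
python3 -m crank '{"slide":[[-0.0019,0.0025,0],[-0.0021,0.0023,0],[-0.0023,0.0021,0]],"twist":[0,0,0]}' >/dev/null; python3 st.py;  python3 -m crank '{"slide":[[-0.0025,0.0019,0],[-0.0027,0.0017,0],[-0.0028,0.0015,0]],"twist":[0,0,0]}' >/dev/null; python3 st.py; python3 -m crank '{"slide":[[-0.0029,0.0012,0],[-0.003,0.0009,0],[0,0,0]],"twist":[0,0,0]}' >/dev/null; python3 st.py
```

```text
t 9.0 phi 312.1 r 35.6 z 77.6 Ftan 1.0 Frad -2.3 Fz 5.1 gap 15.1
t 9.3 phi 296.6 r 35.4 z 77.7 Ftan 1.9 Frad -0.5 Fz 4.7 gap 15.0
t 9.6 phi 285.8 r 35.3 z 77.7 Ftan 0.2 Frad -0.4 Fz 5.1 gap 15.0
```

```bash
python3 -m crank '{"slide":[[0,0,0],[0,0,0],[0,0,-0.02],[0,0,-0.03],[-0.03,-0.01,0],[-0.025,-0.01,0],[0,0,0],[0,0,0]],"twist":[0,0,0,0,0,0,0,0]}' 0.5; python3 - <<'E'
from h import *
snap('wrist','w4')
cv2.imwrite('pics/w4b.png',cv2.resize(cv2.imread('pics/w4.png'),(800,600),interpolation=2))
E
```

```text
time: 10.4
tool_pos: [497.3, -135.4, 127.0]
tcp_rot: [180.0, 0.0, 3.7]
ft_force: [0.4, -0.5, 0.3]
finger_gap: 42.8
```

View pics/w4b.png

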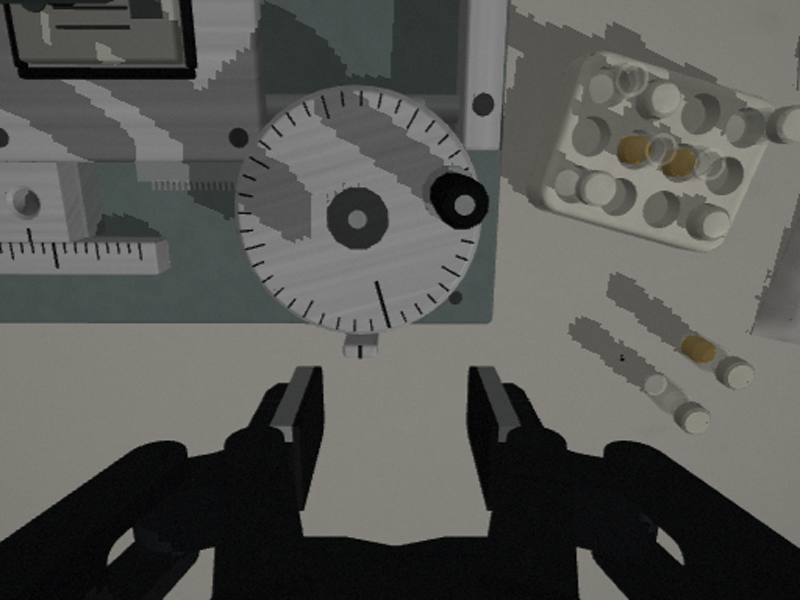

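```bash
cat > za.py <<'E'
from h import *
import sys
d=load(sys.argv[1]); v=list(map(float,sys.argv[2:])); P=lambda u,v:((u+.5)*.64-.5,(v+.5)*.64-.5)
a,o,i,x,c=[ray(d,P(*v[2*k:2*k+2]),[71,71,71,71,114][k])[:2] for k in range(5)]
an=lambda w:np.degrees(np.arctan2(w[1],w[0]))%360
print('axis',a,'idx',x,'crank',c); print('zero out',an(o-a),'line',an(o-i),np.linalg.norm(o-a),'idx ang',an(x-a),np.linalg.norm(x-a),'crank',an(c-a),np.linalg.norm(c-a))
E
python3 za.py w4 357.5 218 389 327 376 281 360 348 464.5 205
python3 -c "
import cv2
a=cv2.imread('pics/w4.png');cv2.imwrite('pics/w4c.png',cv2.resize(a[120:240,150:320],None,fx=4.6,fy=4.6,interpolation=2))"
```

```text
axis [ 542.5547372  -119.28620127] idx [ 490.18357363 -122.62528785] crank [ 553.83224626 -153.20696121]
zero out 198.8124973273527 line 198.48927253379838 45.05245515290759 idx ang 183.64813280644884 52.477502542648374 crank 288.39022684146585 35.74633079545787
```

View pics/w4c.png

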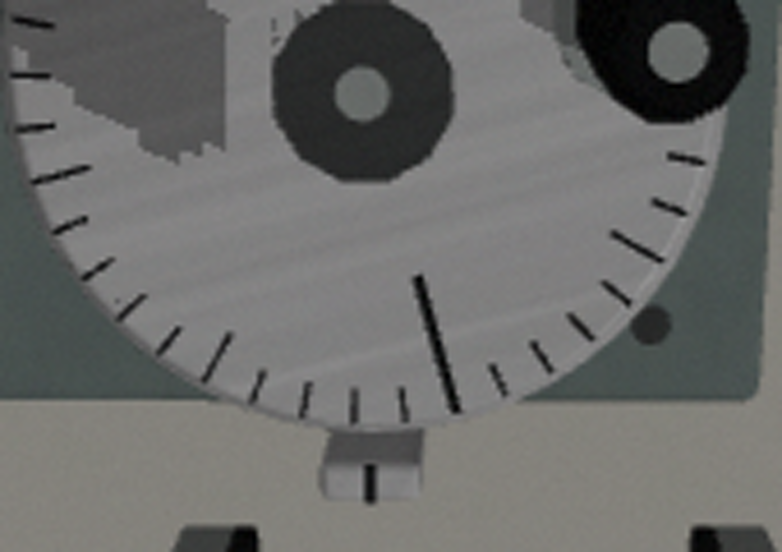

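```bash
python3 -m crank '{"slide":[[0.03,0.011,0],[0.0255,0.0105,0],[0,0,0.02],[0,0,0.029],[0,0,0],[0,0,0]],"twist":[0,0,0,0,0,0]}' 0.5; python3 st.py; python3 -m crank '{"slide":[[0,0,0],[0,0,0],[0,0,0],[0,0,0]],"twist":[0,0,0,0]}' 1 35; python3 st.py; python3 arc.py 285 270 -2.5
```

```text
time: 11.05
tool_pos: [554.2, -153.3, 77.7]
tcp_rot: [-180.0, 0.1, 3.7]
ft_force: [0.1, -0.3, -0.2]
finger_gap: 43.0
t 11.05 phi 285.8 r 36.2 z 77.7 Ftan -0.0 Frad 0.3 Fz -0.2 gap 43.0
time: 11.45
tool_pos: [555.5, -153.3, 80.0]
tcp_rot: [180.0, -0.1, 3.7]
ft_force: [-1.2, 3.4, 6.5]
finger_gap: 15.1
t 11.45 phi 287.7 r 36.6 z 80.0 Ftan 0.1 Frad -3.6 Fz 6.5 gap 15.1
282.5 [-0.0015,0.0004,0]
280.0 [-0.0016,0.0003,0]
277.5 [-0.0015,0.0002,0]
275.0 [-0.0016,0.0002,0]
272.5 [-0.0015,0.0001,0]
270.0 [-0.0016,0,0]
```

```bash
for i in 1 2 3; do python3 st.py; done;  python3 -m crank '{"slide":[[0,0,0]],"twist":[0]}'; python3 st.py;
```

```text
t 11.45 phi 287.7 r 36.6 z 80.0 Ftan 0.1 Frad -3.6 Fz 6.5 gap 15.1
t 11.45 phi 287.7 r 36.6 z 80.0 Ftan 0.1 Frad -3.6 Fz 6.5 gap 15.1
t 11.45 phi 287.7 r 36.6 z 80.0 Ftan 0.1 Frad -3.6 Fz 6.5 gap 15.1
time: 11.55
tool_pos: [555.5, -153.3, 80.0]
tcp_rot: [180.0, -0.1, 3.7]
ft_force: [-0.9, 4.1, 6.8]
finger_gap: 14.8
t 11.55 phi 287.7 r 36.5 z 80.0 Ftan 0.7 Frad -4.1 Fz 6.8 gap 14.8
```

```bash
python3 -m crank '{"slide":[[-0.0015,0.0004,0],[-0.0016,0.0003,0],[-0.0015,0.0002,0]],"twist":[0,0,0]}'>/dev/null; python3 st.py; python3 -m crank '{"slide":[[-0.0016,0.0002,0],[-0.0015,0.0001,0],[0,0,0]],"twist":[0,0,0]}' >/dev/null; python3 st.py
```

```text
t 11.85 phi 280.7 r 36.3 z 80.1 Ftan 0.8 Frad -3.9 Fz 5.8 gap 15.0
t 12.15 phi 276.5 r 36.1 z 80.1 Ftan 3.1 Frad -3.8 Fz 4.0 gap 15.0
```

```bash
python3 -m crank '{"slide":[[-0.001,0.0001,0],[-0.001,0,0],[0,0,0]],"twist":[0,0,0]}'>/dev/null; python3 st.py; python3 -m crank '{"slide":[[-0.0008,0,0],[0,0,0]],"twist":[0,0]}' >/dev/null; python3 st.py
```

```text
t 12.45 phi 273.5 r 36.0 z 80.1 Ftan 3.7 Frad -4.8 Fz 4.6 gap 15.0
t 12.65 phi 272.3 r 36.0 z 80.1 Ftan 3.7 Frad -4.4 Fz 3.4 gap 15.0
```

Now release and look.

```bash
python3 -m crank '{"slide":[[0,0,0],[0,0,0],[0,0,-0.02],[0,0,-0.03],[-0.03,-0.01,0],[-0.016,-0.01,0],[0,0,0],[0,0,0]],"twist":[0,0,0,0,0,0,0,0]}' 0.5; python3 - <<'E'
from h import *
snap('wrist','w5')
a=cv2.imread('pics/w5.png')
cv2.imwrite('pics/w5b.png',cv2.resize(a,(800,600),interpolation=2))
cv2.imwrite('pics/w5c.png',cv2.resize(a[120:240,150:320],None,fx=4.6,fy=4.6,interpolation=2))
E
```

```text
time: 13.45
tool_pos: [497.0, -138.6, 128.5]
tcp_rot: [180.0, -0.0, 3.6]
ft_force: [0.0, 0.5, 0.4]
finger_gap: 42.6
```

View pics/w5b.png

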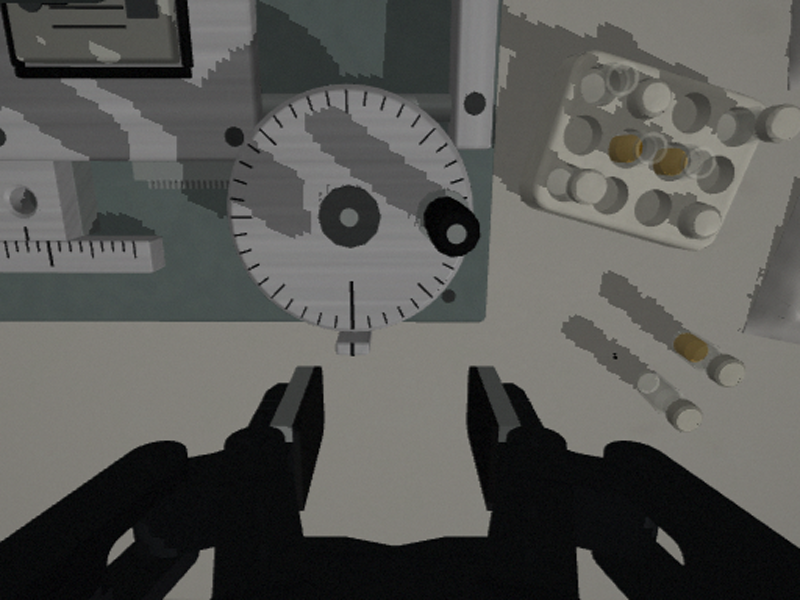

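View pics/w5c.png

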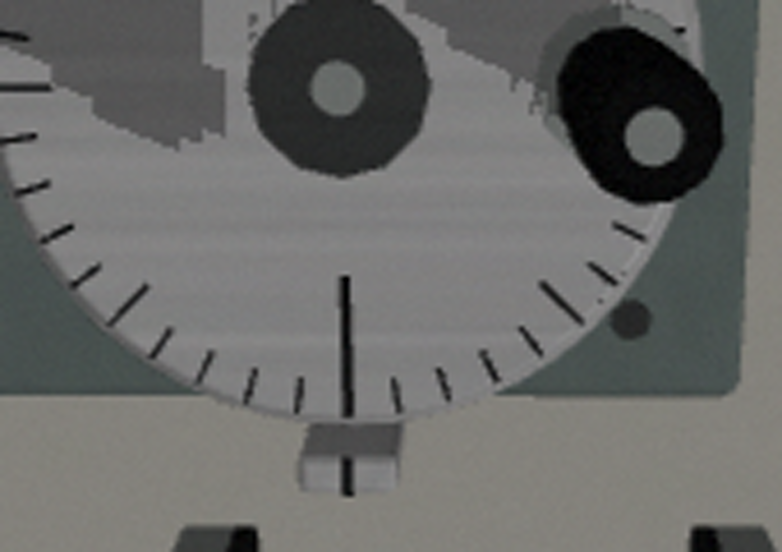

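```bash
python3 - <<'E'
from h import *
d=load('w5'); P=lambda u,v:((u+.5)/4.6-.5+150,(v+.5)/4.6-.5+120)
an=lambda w:np.degrees(np.arctan2(w[1],w[0]))%360
a,o,i,x,x2=[ray(d,P(*p),71)[:2] for p in [(338,88.5),(347.5,415),(345,278),(348,460),(348.3,494)]]
print(a,x2,an(o-a),an(o-i),an(x-a),an(x2-a),an(x-o),np.linalg.norm(o-a),np.linalg.norm(x-a))
# refine: subpixel darkness centroid along line rows
g=cv2.cvtColor(cv2.imread('pics/w5.png'),cv2.COLOR_BGR2GRAY).astype(float)
for v in range(180,229,3):
    r0=g[v,215:236]; w=np.clip(np.median(r0)-r0-15,0,None); print(v, (w*np.arange(215,236)).sum()/w.sum() if w.sum()>0 else None, end='; ')
E
```

```text
[ 542.16901617 -119.16443177] [ 486.07166894 -122.83194551] 183.95335551566166 183.3648218052074 183.82790554296332 183.74054119204325 182.9776519204882 44.592583594762736 51.17136461632018
180 224.47938144329896; 183 224.46907216494844; 186 224.64732142857142; 189 224.77272727272728; 192 224.78172588832487; 195 224.95217391304348; 198 224.98067632850243; 201 224.98598130841123; 204 224.55357142857142; 207 224.68032786885246; 210 225.09448818897638; 213 None; 216 None; 219 224.85135135135135; 222 224.27433628318585; 225 224.64454976303318; 228 None;
```

```bash
python3 -m crank '{"slide":[[0,0,-0.03],[0.003,-0.035,0],[0.004,-0.045,0],[0.004,-0.045,0],[0.004,-0.045,0],[0.004,-0.045,0],[0.004,-0.023,0],[0,0,0]],"twist":[0,0,0,0,0,0,0,0]}'; python3 -m crank '{"slide":[[0,0,0]],"twist":[0]}'; python3 - <<'E'
from h import *
snap('wrist','w6'); 
a=cv2.imread('pics/w6.png')
cv2.imwrite('pics/w6b.png',cv2.resize(a,(800,600),interpolation=2))
E
```

```text
time: 14.3
tool_pos: [505.3, 103.5, 158.3]
tcp_rot: [-180.0, -0.0, 3.9]
ft_force: [-0.3, -0.8, -0.6]
finger_gap: 42.7
time: 14.4
tool_pos: [505.1, 100.7, 158.1]
tcp_rot: [180.0, 0.0, 3.7]
ft_force: [0.3, -0.7, -0.7]
finger_gap: 42.8
```

View pics/w6b.png

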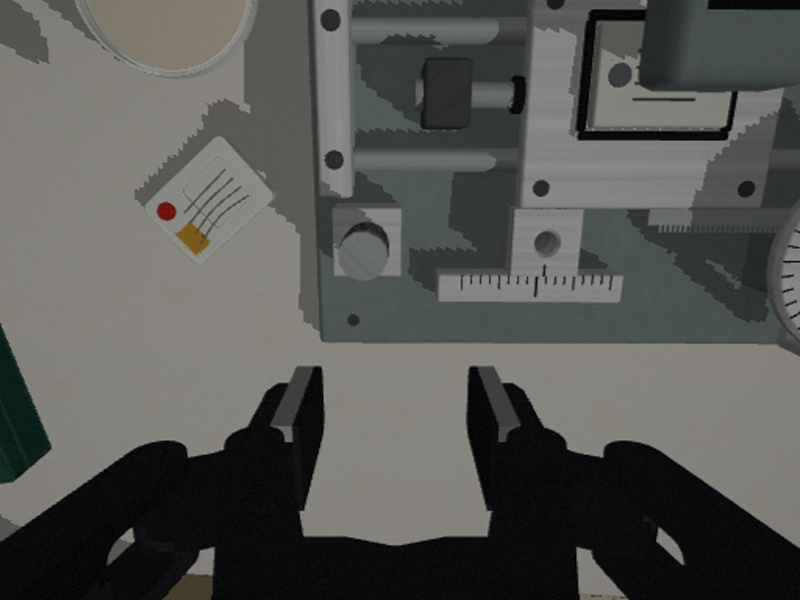

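```bash
python3 - <<'E'
from h import *
d=load('w6'); P=lambda u,v:((u+.5)*.64-.5,(v+.5)*.64-.5)
y=np.radians(3.65);R=np.array([[np.cos(y),-np.sin(y)],[np.sin(y),np.cos(y)]])
a=np.array([542.2,-119.2]); B=a+R@[3,145]; K=a+R@[3,235]
print('bush',B,'park',K)
for n,u,v,z in [('hole',547,242.5,42),('earline',544,270,42),('rule',536,276,42),('pin',364,252,78),('blockFL',334,277,42),('blockFR',401,276,42),('baseFL',323,342,14),('earL',511,209,42),('earR',580,209,42)]:
    X=ray(d,P(u,v),z); print(n,X.round(1),'stage-rel-bush',(R.T@(X[:2]-B)).round(1))
p=proj(d,[*B,42]); print((p+.5)/.64-.5)
a=cv2.imread('pics/w6.png');cv2.imwrite('pics/w6c.png',cv2.resize(a[120:200,200:410],None,fx=3.8,fy=3.8,interpolation=2))
E
```

```text
bush [535.96300613  25.69685955] park [530.2334767  115.51429935]
hole [536.7  25.6  42. ] stage-rel-bush [ 0.7 -0.1]
earline [522.6  25.1  42. ] stage-rel-bush [-13.3   0.3]
rule [519.3  28.7  42. ] stage-rel-bush [-16.5   4.1]
pin [532.8 114.9  78. ] stage-rel-bush [ 2.5 89.2]
blockFL [512.  131.2  42. ] stage-rel-bush [-17.2 106.8]
blockFR [514.8  97.2  42. ] stage-rel-bush [-16.6  72.7]
baseFL [465.7 139.2  14. ] stage-rel-bush [-62.9 117.8]
earL [552.   45.7  42. ] stage-rel-bush [17.2 18.9]
earR [554.2  11.9  42. ] stage-rel-bush [ 17.3 -14.9]
[546.6962301  243.90065812]
```

View pics/w6c.png

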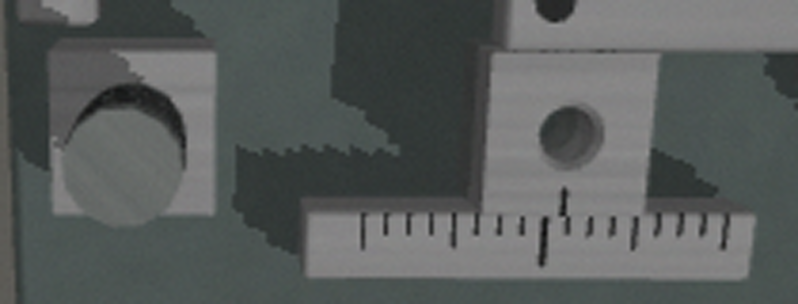

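```bash
python3 -m crank '{"slide":[[0.014,-0.0065,0.02],[0.013,-0.0063,0.03],[0,0,0.03],[0,0,0.015],[0,0,0],[0,0,0]],"twist":[0,0,0,0,0,0]}'; python3 - <<'E'
from h import *
snap('wrist','w7'); 
a=cv2.imread('pics/w7.png')
cv2.imwrite('pics/w7b.png',cv2.resize(a,(800,600),interpolation=2))
E
```

```text
time: 15.05
tool_pos: [531.1, 114.4, 64.0]
tcp_rot: [180.0, -0.0, 3.6]
ft_force: [-0.3, -0.0, -0.7]
finger_gap: 42.8
```

View pics/w7b.png

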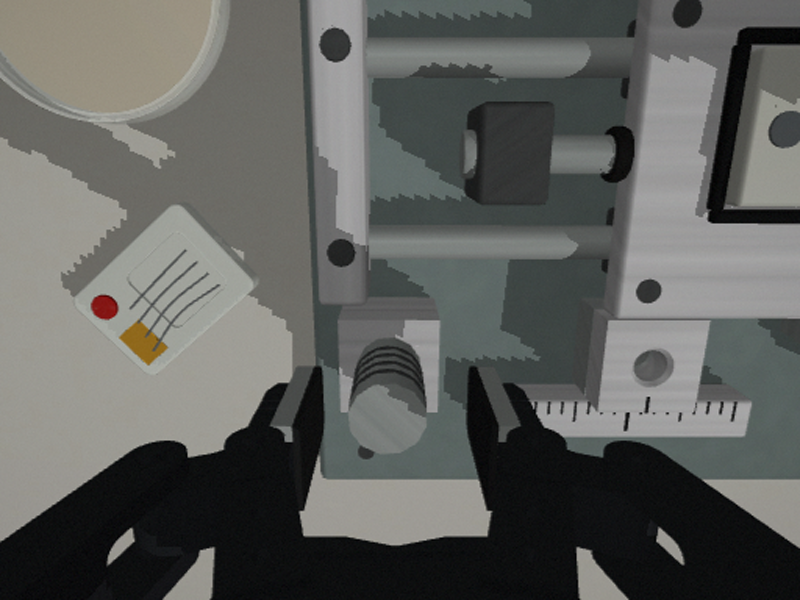

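```bash
python3 - <<'E'
from h import *
d=load('w7'); P=lambda u,v:((u+.5)*.64-.5,(v+.5)*.64-.5)
for n,u,v,z in [('pin',387,418,78),('hole',653.5,366.5,42)]: print(n,ray(d,P(u,v),z).round(2))
print(d['tp'])
E
```

```text
pin [531.51 115.64  78.  ]
hole [536.88  25.84  42.  ]
[531.14775718 114.40811746  64.01682835]
```

```bash
python3 -m crank '{"slide":[[0.0005,-0.0012,0.007],[0,0,0.006],[0,0,0],[0,0,0]],"twist":[0,0,0,0]}';python3 -m crank '{"slide":[[0,0,0],[0,0,0],[0,0,0],[0,0,0],[0,0,0]],"twist":[0,0,0,0,0]}' 1 40
```

```text
time: 15.5
tool_pos: [531.0, 116.4, 50.2]
tcp_rot: [180.0, 0.0, 3.7]
ft_force: [-0.3, -0.5, 0.0]
finger_gap: 42.8
time: 16.0
tool_pos: [531.6, 116.5, 50.7]
tcp_rot: [-180.0, -0.0, 3.7]
ft_force: [-0.9, 0.2, 3.2]
finger_gap: 20.7
```

```bash
python3 -m crank '{"slide":[[0,0,-0.006],[0,0,-0.012],[0,0,-0.017],[0,0,0],[0,0,0]],"twist":[0,0,0,0,0]}';python3 -m crank '{"slide":[[0,0,0]],"twist":[0]}';  python3 - <<'E'
from h import *
snap('wrist','w8'); 
a=cv2.imread('pics/w8.png')
cv2.imwrite('pics/w8b.png',cv2.resize(a,(800,600),interpolation=2))
E
```

```text
time: 16.5
tool_pos: [531.7, 116.4, 86.0]
tcp_rot: [-180.0, -0.1, 3.7]
ft_force: [-0.2, 0.1, -1.1]
finger_gap: 20.4
time: 16.6
tool_pos: [530.7, 116.3, 84.6]
tcp_rot: [180.0, 0.1, 3.7]
ft_force: [-0.4, -0.5, -1.5]
finger_gap: 20.6
```

View pics/w8b.png

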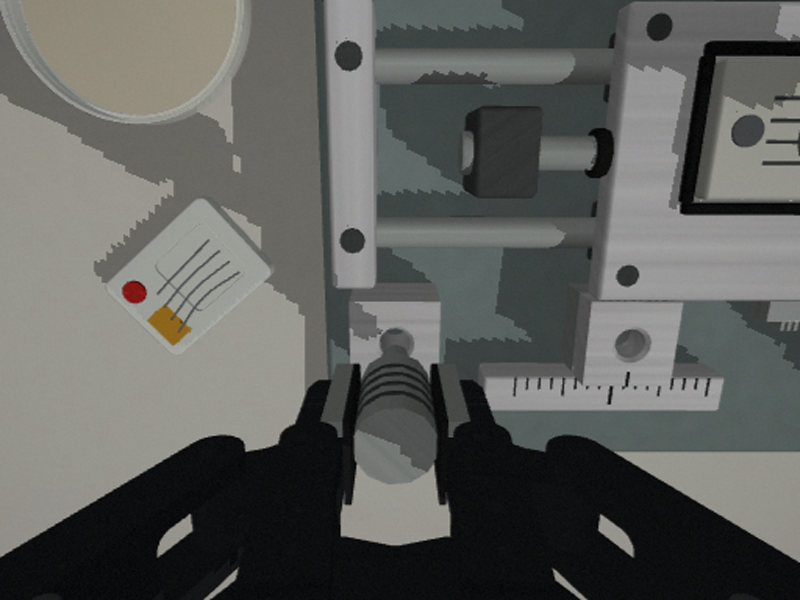

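```bash
python3 -m crank '{"slide":[[0,0.02,0],[0,0.03,0],[0,0.025,0],[0,0.015,0],[0,0,0],[0,0,0]],"twist":[0,0,0,0,0,0]}';python3 -m crank '{"slide":[[0,0,0]],"twist":[0]}';  python3 - <<'E'
from h import *
snap('wrist','w9'); 
a=cv2.imread('pics/w9.png')
cv2.imwrite('pics/w9b.png',np.hstack([cv2.resize(cv2.imread('pics/%s.png'%f)[180:310,200:310],None,fx=3.6,fy=3.6,interpolation=2) for f in ('w8','w9')]))
E
```

```text
time: 17.25
tool_pos: [536.7, 26.8, 84.9]
tcp_rot: [-180.0, 0.0, 3.6]
ft_force: [-0.0, 0.7, -1.4]
finger_gap: 20.5
time: 17.35
tool_pos: [536.8, 27.4, 85.0]
tcp_rot: [-180.0, 0.0, 3.7]
ft_force: [-0.4, 0.0, -1.4]
finger_gap: 20.8
```

View pics/w9b.png

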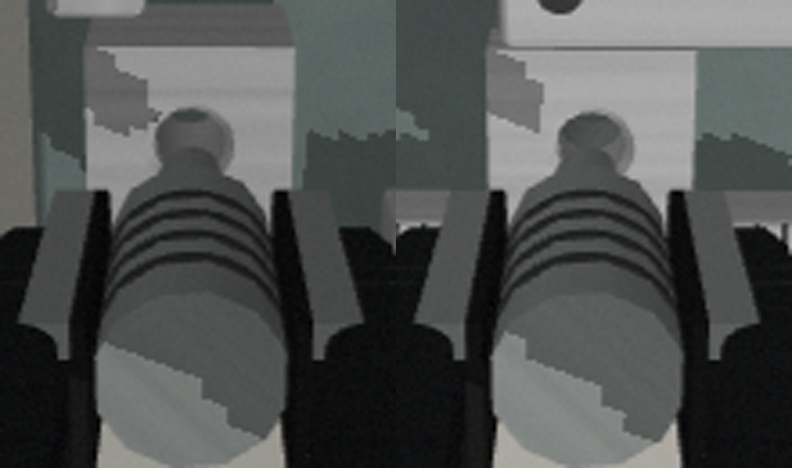

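```bash
python3 -m crank '{"slide":[[-0.0002,0.0013,0.003],[0,0,0.004],[0,0,0],[0,0,0]],"twist":[0,0,0,0]}';  python3 - <<'E'
from h import *
snap('wrist','w10'); 
a=cv2.imread('pics/w10.png')
cv2.imwrite('pics/w10b.png',cv2.resize(a[190:260,200:310],None,fx=7,fy=7,interpolation=2))
E
```

```text
time: 17.8
tool_pos: [536.6, 25.4, 78.0]
tcp_rot: [-180.0, 0.0, 3.7]
ft_force: [0.3, 0.0, -0.3]
finger_gap: 20.7
```

View pics/w10b.png

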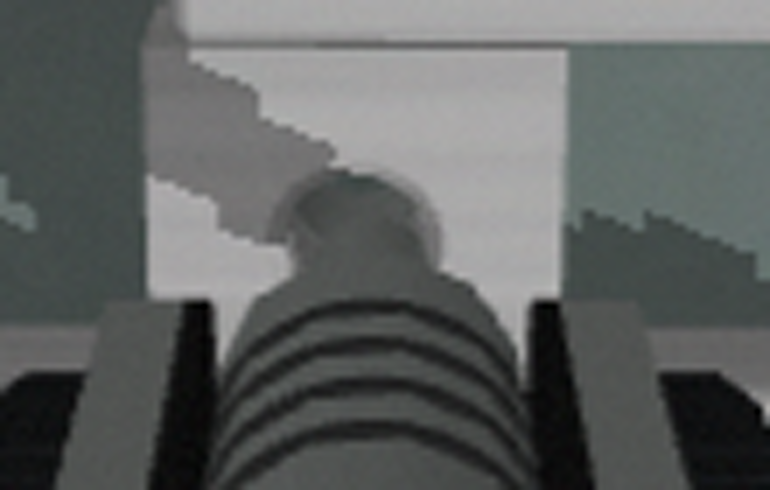

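```bash
python3 -m crank '{"slide":[[0,-0.0007,0.001],[0,0,0],[0,0,0]],"twist":[0,0,0]}';  python3 - <<'E'
from h import *
snap('wrist','w11'); 
a=cv2.imread('pics/w11.png')
cv2.imwrite('pics/w11b.png',cv2.resize(a[190:260,200:310],None,fx=7,fy=7,interpolation=2))
E
```

```text
time: 18.15
tool_pos: [536.8, 26.0, 77.3]
tcp_rot: [-180.0, -0.0, 3.7]
ft_force: [-1.0, 0.2, -1.2]
finger_gap: 20.5
```

View pics/w11b.png

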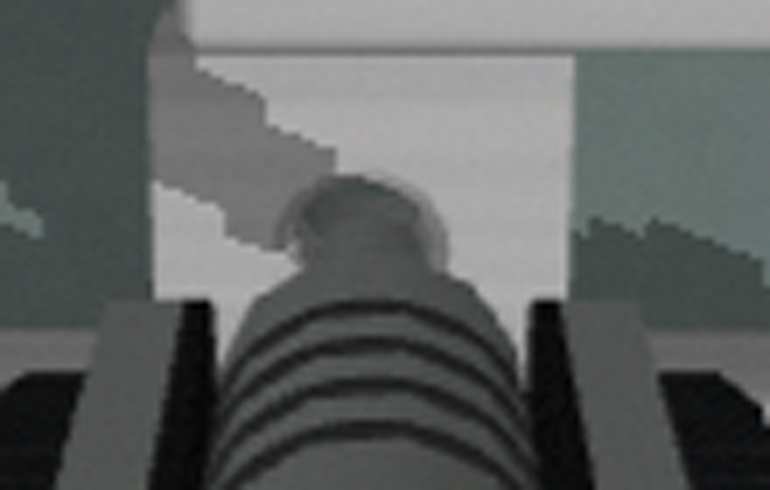

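```bash
for i in 1; do python3 -m crank '{"slide":[[0,-0.0002,0.001],[0,0,0.001],[0,0,0]],"twist":[0,0,0]}'; done;  python3 -m crank '{"slide":[[0,0,0.001],[0,0,0.001],[0,0,0]],"twist":[0,0,0]}'
```

```text
time: 18.5
tool_pos: [536.6, 26.1, 75.0]
tcp_rot: [-180.0, 0.0, 3.7]
ft_force: [0.3, -0.4, -0.6]
finger_gap: 20.6
time: 18.8
tool_pos: [536.6, 26.1, 73.1]
tcp_rot: [-180.0, 0.0, 3.7]
ft_force: [-0.8, 0.3, -1.2]
finger_gap: 20.7
```

```bash
python3 -m crank '{"slide":[[0,0,0.002],[0,0,0.002],[0,0,0.002],[0,0,0]],"twist":[0,0,0,0]}'; python3 -m crank '{"slide":[[0,0,0.002],[0,0,0.001],[0,0,0]],"twist":[0,0,0]}';python3 -m crank '{"slide":[[0,0,0.001],[0,0,0.001],[0,0,0]],"twist":[0,0,0]}'
```

```text
time: 19.2
tool_pos: [536.5, 26.2, 66.8]
tcp_rot: [-180.0, 0.0, 3.7]
ft_force: [1.0, 0.5, -1.7]
finger_gap: 20.4
time: 19.5
tool_pos: [536.6, 26.2, 64.1]
tcp_rot: [-180.0, 0.0, 3.7]
ft_force: [-0.8, 0.7, -1.4]
finger_gap: 21.0
time: 19.8
tool_pos: [536.7, 26.2, 62.1]
tcp_rot: [-180.0, 0.0, 3.7]
ft_force: [0.5, 0.4, -1.1]
finger_gap: 20.7
```

```bash
python3 -m crank '{"slide":[[0,0,0.002],[0,0,0.001],[0,0,0]],"twist":[0,0,0]}'; python3 -m crank '{"slide":[[0,0,0.002],[0,0,0.002],[0,0,0]],"twist":[0,0,0]}';python3 -m crank '{"slide":[[0,0,0.001],[0,0,0.001],[0,0,0]],"twist":[0,0,0]}';python3 -m crank '{"slide":[[0,0,0.001],[0,0,0]],"twist":[0,0]}'
```

```text
time: 20.1
tool_pos: [536.6, 26.2, 59.0]
tcp_rot: [-180.0, 0.0, 3.7]
ft_force: [-0.7, 0.4, -1.2]
finger_gap: 21.1
time: 20.4
tool_pos: [536.5, 26.2, 54.8]
tcp_rot: [-180.0, 0.0, 3.7]
ft_force: [0.9, 0.6, -1.5]
finger_gap: 20.6
time: 20.7
tool_pos: [536.7, 26.1, 53.1]
tcp_rot: [-180.0, 0.0, 3.7]
ft_force: [0.1, -0.8, -1.4]
finger_gap: 20.7
time: 20.9
tool_pos: [536.7, 26.2, 52.2]
tcp_rot: [-180.0, 0.0, 3.7]
ft_force: [-1.1, -0.4, -2.5]
finger_gap: 20.9
```

```bash
python3 -m crank '{"slide":[[0,0,0.001],[0,0,0]],"twist":[0,0]}';python3 -m crank '{"slide":[[0,0,0.0005],[0,0,0]],"twist":[0,0]}';python3 -m crank '{"slide":[[0,0,0.0005],[0,0,0]],"twist":[0,0]}'
```

```text
time: 21.1
tool_pos: [536.7, 26.1, 51.1]
tcp_rot: [-180.0, 0.0, 3.7]
ft_force: [0.2, -0.0, -0.8]
finger_gap: 20.8
time: 21.3
tool_pos: [536.8, 26.1, 50.7]
tcp_rot: [180.0, 0.0, 3.7]
ft_force: [0.2, 0.0, -1.0]
finger_gap: 20.9
time: 21.5
tool_pos: [536.8, 26.1, 50.6]
tcp_rot: [180.0, -0.0, 3.7]
ft_force: [-2.5, 0.2, 3.4]
finger_gap: 21.3
```

```bash
python3 -m crank '{"slide":[[0,0,0.0004],[0,0,0]],"twist":[0,0]}'; python3 -m crank '{"slide":[[0,0,0],[0,0,0],[0,0,0]],"twist":[0,0,0]}' 0.5;  python3 -m crank '{"slide":[[0,0,-0.015],[0,0,-0.03],[0,0,-0.04],[-0.02,0,-0.03],[-0.02,0,0],[0,0,0],[0,0,0]],"twist":[0,0,0,0,0,0,0]}'; python3 - <<'E'
from h import *
snap('wrist','w12'); 
a=cv2.imread('pics/w12.png')
cv2.imwrite('pics/w12b.png',cv2.resize(a,(800,600),interpolation=2))
snap('scene','s12'); a=cv2.imread('pics/s12.png')
cv2.imwrite('pics/s12b.png',cv2.resize(a[160:290,170:340],None,fx=4.6,fy=4.6,interpolation=2))
E
```

```text
time: 21.7
tool_pos: [536.9, 26.2, 50.6]
tcp_rot: [180.0, -0.0, 3.7]
ft_force: [-3.8, 0.7, 7.8]
finger_gap: 20.6
time: 22.0
tool_pos: [536.8, 26.1, 49.8]
tcp_rot: [180.0, -0.0, 3.7]
ft_force: [-0.0, -0.0, -0.4]
finger_gap: 42.9
time: 22.7
tool_pos: [497.1, 23.6, 165.6]
tcp_rot: [180.0, -0.1, 3.6]
ft_force: [0.2, 0.6, 0.2]
finger_gap: 42.3
```

View pics/w12b.png

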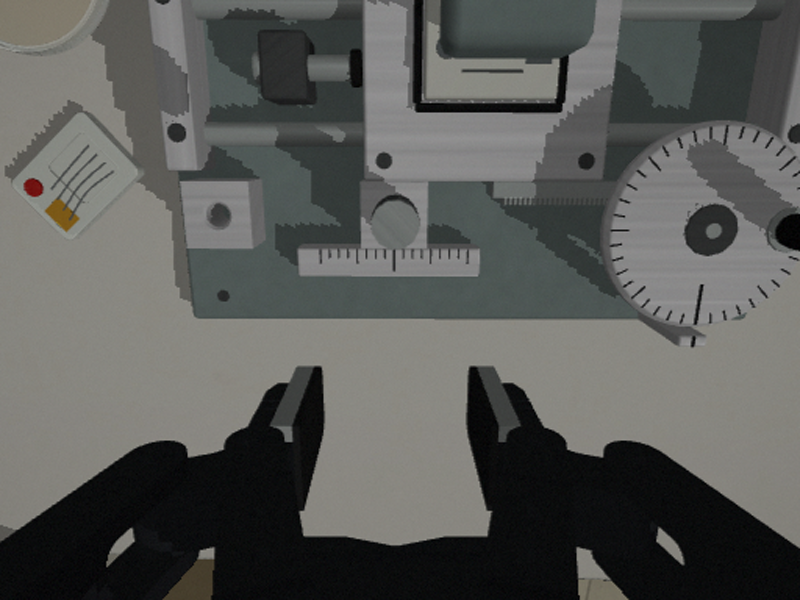

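View pics/s12b.png

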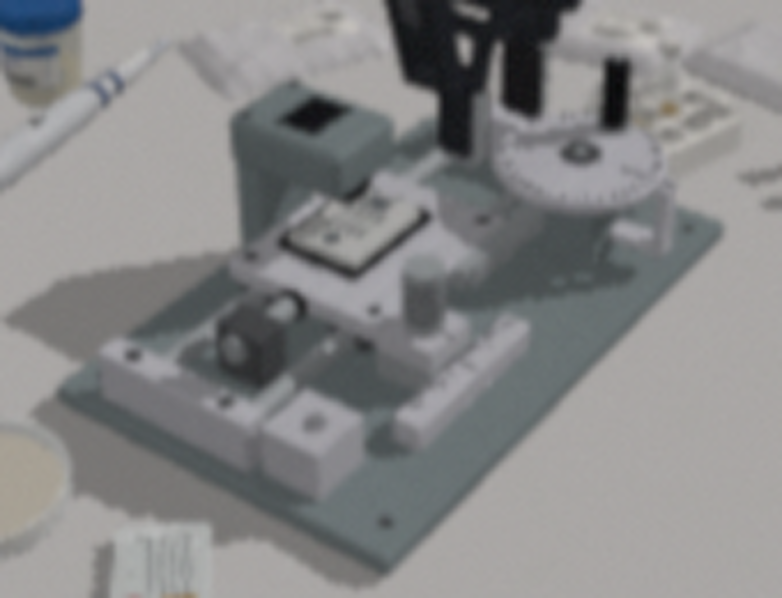

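```bash
python3 za.py w12 712.5 231.5 697.5 325 701.5 285 693 343 790 233; python3 - <<'E'
from h import *
d=load('w12');P=lambda u,v:((u+.5)*.64-.5,(v+.5)*.64-.5)
print('pin top',ray(d,P(395.5,222),78).round(1))
E
python3 -c "
import cv2
a=cv2.imread('pics/w12.png');cv2.imwrite('pics/w12c.png',cv2.resize(a[110:230,380:512],None,fx=5,fy=5,interpolation=2))"
```

```text
axis [ 541.76824644 -119.40188672] idx [ 487.8186941  -122.40692328] crank [ 547.69795635 -121.70531247]
zero out 184.01498995754574 line 187.2960544654042 44.85979713028657 idx ang 183.18812987436797 54.03317908731676 crank 338.7710895034224 6.361385841391178
pin top [537.8  24.9  78. ]
```

View pics/w12c.png

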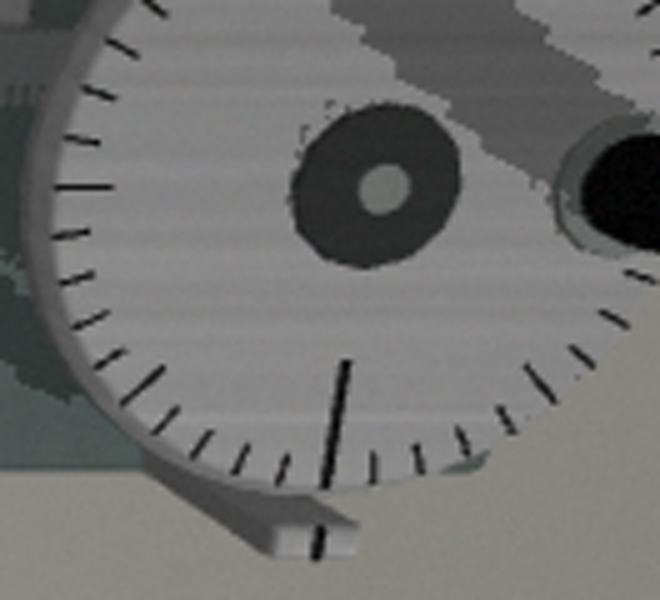

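```bash
python3 -c "
from bench import hand_in,status
print(hand_in()); print(status.sense()['time'])"
```

```text
the job is handed in; nothing more can be done
None
the job is handed in; nothing more can be done
```

The cartridge stage is set to its reading station and pinned, and the job was handed in at about 23 s.

- **Stop:** I wound the handwheel counter-clockwise past zero. The push at the crank rose from its steady 4–5 N to 8.3 N about 50° past the mark, which was the carriage touching the sprung stop. I backed off there, under the 10 N limit.
- **Zero mark:** I then wound only clockwise. With the crank released, the zero line was within about 0.3° of the index.
- **Pin:** The carriage hole measured within about 0.1 mm sideways of the bush and 0.7 mm fore and aft. I lifted the pin from its block and lowered it in with almost no force. It stopped at the same height it had when parked with its shoulder on the block, which means fully home. The last push was about 8 N.

**Final checks:**
- The pictures show the pin upright with its shoulder on the ear.
- The zero line still runs into the index. The last picture was oblique and read about 0.8° off from hand-picked points. Along the line itself it read about 4° off, which I put down to the angle of view, so the head-on 0.3° is the better figure.
- In that picture the arm was clear of everything and the dish and cartridge looked untouched. The vial rack was not in that view; I last saw it undisturbed after the wheel was set.

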